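Find the storage-tub lid that rocks and press it home

TASK

One of the four tubs in the picking tray has a lid that is not home: try the lids by pressing lightly near an end with a fingertip until you find the one that rocks under the finger, then press that one down over its middle until it sits fully home like the others. Do not lift any lid or bang down hard enough to crack it, and leave the things lying round the tray alone.

Things in the scene. Friction and masses are not known exactly. Their poses are not given: they have to be found in the camera images.
- tray: a shallow plywood tray with a yellow strip on its front, 172 (x) x 478 (y) x 32 mm high, fixed on a pile of flattened cartons (350 x 740 mm, fixed), 5 to 35 mm above the bench. Origin at the centre of the tray's underside, on top of the pile, z up, y along the row of tubs, pointing to the robot's left (turned by up to 0.3 rad).
- row_mid (a point): middle of the row of four lids, 81 mm above the tray's origin: the height of the top of a lid that is home; axes as the tray's. Under the lids four identical clear storage tubs, 142 (x) x 96 (y) mm, rims level, stand fixed in the tray, 114 mm apart. Half-way along each long (x-running) side of a tub, under the lid's skirt, sits a small grey catch 20 mm long.
- lid_1: Blue plastic lid, at tray-frame x = 0, y = 171 mm (the robot's left end). A loose flat plate 150 (x) x 104 (y) x 3 mm, about 70 g, with a skirt 8 mm deep round the tub's rim, 1.5 mm play. Origin at the centre of its top face, axes as the tray's, z up. The four lids are alike.
- lid_2: Blue plastic lid, at tray-frame x = 0, y = 57 mm (second from the left). Shape and origin as lid_1. A lid that is home lies level, its top 81 mm above the tray's origin. One of the four, drawn anew each time, is not: it starts level, 4 mm higher, riding on the two catches across its middle.
- lid_3: Blue plastic lid, at tray-frame x = 0, y = -57 mm (third from the left). Shape and origin as lid_1. The loose lid, pressed lightly (1 to 5 N) 30 mm or more from its middle towards a short end, tips by about 0.06 rad: that end goes down to the rim, the other rises about 5 mm. Let go, it falls back. This does not send it home.
- lid_4: Blue plastic lid, at tray-frame x = 0, y = -171 mm (the robot's right end). Shape and origin as lid_1. The loose lid, pressed at its middle, is held by the catches up to about 6 N, then slides down with them and stays down; 9 to 15 N sends it fully home.
- tape: a loose roll of yellow tape lying flat on the pile beyond the tray, 100 mm across, 48 mm high, hole 76 mm; origin at the centre of its underside. A bystander.
- carton: a loose small white carton, 60 x 90 x 55 mm high, on the pile beyond the tray; origin at the centre of its underside. A bystander.
- cutter: a loose blue carton knife, blade drawn in, 132 mm long, 24 mm wide, 17 mm high, on the pile past the tray's -y end; origin on its underside near the middle, x along it. A bystander.
- marker: a loose black felt marker with a red band, 110 x 17 x 16 mm, on the pile past the tray's +y end; origin at the centre of its underside, x along it. A bystander.
There are look-alikes about, which are no part of the job. What is shaped like the lid_3 but orange is not meant.

How it is judged (in metres and radians):
On the way, in this order (a step that is already met when the one before it is completed fails the run):
1. the loose lid is pressed near an end and rocks under the finger (tips by more than 0.03 rad) (((angle between lid_1's own z axis and vertical above 0.03 rad and contact force between the fingers and lid_1 above 0.3 N) or (angle between lid_2's own z axis and vertical above 0.03 rad and contact force between the fingers and lid_2 above 0.3 N) or (angle between lid_3's own z axis and vertical above 0.03 rad and contact force between the fingers and lid_3 above 0.3 N) or (angle between lid_4's own z axis and vertical above 0.03 rad and contact force between the fingers and lid_4 above 0.3 N))), for 0.05 s.
2. all four lids are home and level (z of lid_1 in the frame of tray between 0.078 and 0.0828 m and angle between each of lid_1, lid_2, lid_3, lid_4's own z axis and vertical below 0.025 rad and linear speed of each of lid_1, lid_2, lid_3, lid_4 below 0.02 m/s and z of lid_2 in the frame of tray between 0.078 and 0.0828 m and z of lid_3 in the frame of tray between 0.078 and 0.0828 m and z of lid_4 in the frame of tray between 0.078 and 0.0828 m), for 0.2 s.
At the end, for the whole second after the job is handed in: All four lids lie home on their tubs, at rest: top face within 1.8 mm above and 3 mm below 81 mm over the tray's origin (row_mid), tilted by less than 0.025 rad (all of step 2); the robot touches nothing.
It fails at once if a lid is lifted off or carried (its middle more than 14 mm above home, or tipped by more than 0.2 rad) (z of any of lid_1, lid_2, lid_3, lid_4 in the frame of tray above 0.095 m or angle between any of lid_1, lid_2, lid_3, lid_4's own z axis and vertical above 0.2 rad).
It fails at once if a lid is pressed or struck hard enough to crack it (over 80 N) (contact force between any of the arm, the fingers and lid_1 above 80 N or contact force between any of the arm, the fingers and lid_2 above 80 N or contact force between any of the arm, the fingers and lid_3 above 80 N or contact force between any of the arm, the fingers and lid_4 above 80 N).
It fails at once if a thing lying round the tray is moved more than 15 mm (distance of any of tape, carton, cutter, marker from where it was at the start of the episode above 0.015 m).
It also fails if it takes over 58 s, if anything falls off the work surface, if the arm or the gripper's body presses on something with over 40 N, if the wrist force passes 120 N, or if a joint passes its speed limit or range.

ROBOT

A 7-joint arm with a two-finger parallel gripper is mounted at the origin on the work surface. World frame = base frame: x ahead of the robot, y to its left, z up, the work surface at z = 0. Lengths are in mm, angles in degrees, forces in N, time in s.
With the tool pointing down it reaches from about 350 to 900 mm from the base axis. Payload 8.1 kg.
Tool frame: the origin (TCP) lies at the very end of the fingers, on their centre line; the grasp point (between the pads) lies 19 mm behind it; z points along the fingers, y is the direction in which the jaws open and shut (so a half turn about z gives the same grasp; the last joint's range is limited). The gripper opens to 92 mm and grips with 3 to 60 N. Pads are 19 mm wide; open, the fingers measure 130 mm over their backs; the gripper's body (75 mm by 190 mm) begins 47 mm behind the grasp point.
Start: joints at [62.991, 24.895, 1.432, 90.138, -0.665, 64.973, -4.303], TCP at [225.288, -582.998, 226.742] pointing down, gripper open.
Joint ranges: [-149.89, 149.89], [-25.12, 119.58], [-72.63, 75.52], [4.76, 147.25], [-75.54, 255.54], [6.69, 114.76], [-157.13, 157.13]. Speed limits (degrees/s): [127.2, 127.2, 172.46, 172.46, 180, 180, 180].

INTERFACE

Orientations are given as a 3x3 rotation matrix whose columns are the frame's x, y, z axes.
In Python, from cell import arm, eyes, workorder gives the robot as it stands.
- The arm moves only by the shell command python3 -m handwheel 'ROWS' [FORCE]. ROWS is a JSON object of lists of equal length, an entry for each row: "hand": the opening, from 0 (shut) to 1 (fully open); "dp": the shift along the tool's x, y, z in units of 30 mm (1.0 is 30 mm), a list of three; "twist": the turn about the tool's z in degrees. In form: {"hand": [hand, ...], "dp": [[tx, ty, tz], ...], "twist": [twist, ...]}. A call has exactly 5 rows; each row is the pose to reach, as a shift and turn from the pose commanded when the call began, along the tool's axes at that moment; what a row does not reach only later rows make up. A row lasts 1/10 s, in which the tool goes at most 50 mm and 8.59 degrees, less where a joint would pass 70% of its speed; a pose out of reach is approached as far as the arm can. A call with a gripper value outside its range is refused whole. The fingers move at their own pace and stop on an object; FORCE is the grip in N (left out, the last holds). Time passes only in rows, so rows that repeat a pose let the fingers close, or fill a call up. It gives the time, the measured TCP pose, the force and the opening at its end, in the units of the state.
- arm.get_state(): the state, without advancing time (a new reading comes with each control period).
- eyes.camera(name): name is "scene" or "top" or "wrist"; returns (picture, depth): 384x512x3 uint8, red, green, blue; 384x512 float32, mm along the optical axis (not along the pixel's ray), 0 where there is no reading.
- eyes.camera_params(name): a dict with "K" (3x3 intrinsics, pixels), "xyz" and "rotation" of the camera in the world; the wrist camera has in their place "mount" (4x4, takes a point from camera to tool coordinates, whose origin is the TCP and whose axes are the flange's). Camera axes: x right, y up, looking along -z (the intrinsics and any distortion apply to the point x, -y, -z); pixel columns grow to the right and rows downward; lengths in mm; the calibration is good to about 2 mm. A picture is of the moment at which its call begins: read the wrist's pose just before it. camera_params takes no time and is no camera call.
- workorder.hand_in(): hands the job in, once; it reports no verdict.
The state is a dict: "time_s": time; "joints": joint angles; "qd": joint speeds; "joint_torque": joint torques, N m; "position": TCP position; "ee_rot": TCP orientation; "ft_force": force on the tool from outside, world axes, zero at the start; "ft_torque": the same for the moment, N m; "width": finger opening in mm.
Only numpy, scipy, OpenCV 4.12 (cv2) and the standard library are available. Lean on these libraries where they do the work, as an engineer would, in place of code of your own. Each camera call takes 0.05 s, during which the arm holds its last target.

## Working session

There is one attempt and no reset: what is moved stays moved. The work goes in short steps, Python scripts to look and compute and a shell command to move; the robot and the scene stay as the last step left them, time stands still between calls to the robot, and variables do not carry over. Pictures are saved under pics/ and viewed, and the job is handed in when it is done.

```bash
ls; mkdir -p pics; python3 - <<'E'
from cell import arm, eyes, workorder
import cv2,numpy as np
s=arm.get_state()
for k,v in s.items(): print(k,np.round(v,3).tolist())
for n in ["scene","top"]:
    im,d=eyes.camera(n); p=eyes.camera_params(n); print(n,{k:np.round(v,3).tolist() for k,v in p.items()})
    np.savez(f"pics/{n}.npz",im=im,d=d)
    cv2.imwrite(f"pics/{n}0.png",im[:,:,::-1])
E
```

```text
pics
time_s 0.0
joints [62.992, 24.938, 1.431, 90.19, -0.665, 64.974, -4.305]
qd [0.004, 0.08, -0.017, 0.125, -0.007, 0.05, 0.034]
joint_torque [0.0, -66.785, 0.985, -31.447, -0.061, 0.043, 0.0]
position [225.048, -582.507, 225.922]
ee_rot [[0.933, 0.36, -0.001], [0.36, -0.933, 0.001], [-0.0, -0.002, -1.0]]
ft_force [-0.221, -0.017, -0.524]
ft_torque [-0.009, 0.041, 0.042]
width 91.429
scene {'K': [[387.243, 0.0, 255.225], [0.0, 387.243, 188.563], [0.0, 0.0, 1.0]], 'xyz': [1097.947, -431.246, 863.192], 'rotation': [[0.649, -0.539, 0.537], [0.761, 0.471, -0.447], [-0.012, 0.698, 0.716]]}
top {'K': [[373.101, 0.0, 258.725], [0.0, 373.101, 189.663], [0.0, 0.0, 1.0]], 'xyz': [359.317, 2.401, 1190.057], 'rotation': [[-0.023, 0.987, -0.16], [-0.999, -0.026, -0.019], [-0.022, 0.159, 0.987]]}
```

View pics/top0.png

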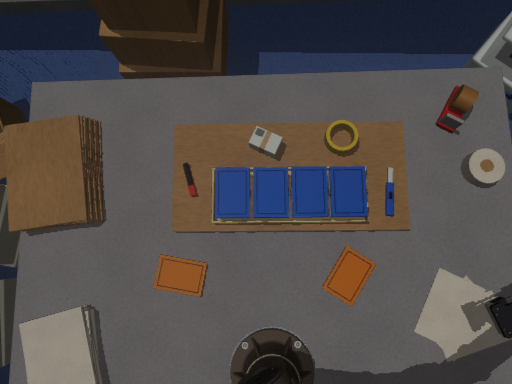

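View pics/scene0.png

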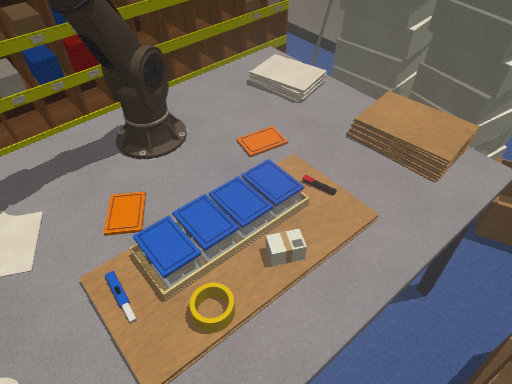

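The top view shows four blue lids at about (232,193), (271,192), (310,191) and (348,191), with lid_1 on the left. Next I'll measure the lids from depth.

```bash
cat > h.py <<'E'
import numpy as np,cv2
from cell import arm,eyes
def pts(im,d,p):
    K=p["K"];v,u=np.mgrid[0:d.shape[0],0:d.shape[1]]
    K=np.array(K)
    c=np.stack([(u-K[0,2])/K[0,0]*d,-(v-K[1,2])/K[1,1]*d,-d],-1)
    return c@np.array(p["rotation"]).T+np.array(p["xyz"])
def blue(im):
    h=cv2.cvtColor(im,cv2.COLOR_RGB2HSV)
    return ((h[...,0]>105)&(h[...,0]<128)&(h[...,1]>150)&(h[...,2]>60)).astype(np.uint8)
E
python3 - <<'E'
from h import *
for n in ["top","scene"]:
    z=np.load(f"pics/{n}.npz");im,d=z["im"],z["d"];P=pts(im,d,eyes.camera_params(n))
    m=blue(im); m&=((P[...,2]>50)&(P[...,2]<150)&(d>0)).astype(np.uint8)
    m=cv2.morphologyEx(m,cv2.MORPH_CLOSE,np.ones((3,3)))
    k,L,st,c=cv2.connectedComponentsWithStats(m)
    for i in range(1,k):
        if st[i,4]<300: continue
        q=P[(cv2.erode((L==i).astype(np.uint8),np.ones((5,5)))>0)&(d>0)]
        q2=P[(L==i)&(d>0)]
        r=cv2.minAreaRect(q2[:,:2].astype(np.float32))
        A=np.c_[q[:,:2]-q[:,:2].mean(0),np.ones(len(q))];co=np.linalg.lstsq(A,q[:,2],rcond=None)[0]
        print(n,st[i].tolist(),np.round(r[0],1),np.round(r[1],1),round(r[2],1),"z",np.round(np.median(q[:,2]),2),"std",q[:,2].std().round(2),"slope",co[:2].round(4), q.mean(0).round(1))
z=np.load("pics/top.npz");P=pts(z["im"],z["d"],eyes.camera_params("top"))
for u,v in [(200,220),(300,150),(398,150),(250,270)]: print(u,v,P[v,u].round(1))
E
```

```text
top [292, 167, 36, 50, 1749] [ 526.7 -125.5] [102.3 147.1] 88.7 z 106.92 std 2.05 slope [ 0.0014 -0.002 ] [ 525.2 -125.4  106.9]
top [330, 167, 37, 50, 1754] [ 524.3 -239.1] [103.1 147.5] 88.9 z 103.12 std 2.02 slope [0.0001 0.0019] [ 523.1 -238.9  103.1]
top [215, 168, 35, 50, 1736] [529.9 102.4] [101.9 148.1] 89.0 z 102.72 std 2.06 slope [ 0.0007 -0.0038] [528.6 101.7 102.7]
top [253, 168, 36, 50, 1705] [527.6 -13. ] [147.1 102.7] 0.0 z 102.88 std 2.02 slope [-0.0002  0.001 ] [526.6 -12.  102.9]
scene [22, 45, 34, 18, 342] [-800.2 -108. ] [164.4 100.6] 1.2 z 51.08 std 1.8 slope [ 0.0119 -0.0051] [-800.2 -107.7   51.1]
scene [173, 159, 130, 91, 5028] [488.3 -11.6] [330.7 233.4] 89.3 z 102.17 std 4.77 slope [ 0.014  -0.0172] [532.9 -32.1 102.2]
scene [133, 216, 68, 62, 2216] [ 526.1 -239.3] [103.4 150.8] 89.1 z 101.25 std 1.34 slope [ 0.001  -0.0023] [ 531.4 -241.5  101.2]
200 220 [456.6 210.5  24.9]
300 150 [ 674.5 -111.6   20.8]
398 150 [ 665.7 -425.1   19.5]
250 270 [298.8  57.6   5.7]
```

In the depth image lid_3 stands about 4 mm above the others: 106.9 against 103 mm. The lid sizes and 114 mm pitch check out. I'll try that one first, with the gripper shut, pressing 50 mm from its middle on the near side.

```bash
python3 -m handwheel '{"hand":[0,0,0,0,0],"dp":[[0.6,-0.5,0],[1.75,-1.45,0],[2.9,-2.4,0],[4.05,-3.4,0],[5.2,-4.4,0]],"twist":[4,8,13,18,22]}' 20; python3 -c "
from cell import arm;import numpy as np
s=arm.get_state();print({k:np.round(s[k],3).tolist() for k in ('position','ee_rot','ft_force','joints','width')})"
```

```text
time_s: 0.6
position: [323.7, -401.8, 226.4]
ee_rot: [[1.0, -0.019, -0.0], [-0.019, -1.0, 0.0], [-0.0, -0.0, -1.0]]
ft_force: [0.1, -0.0, 0.1]
width: 56.7
{'position': [323.663, -401.819, 226.433], 'ee_rot': [[1.0, -0.019, -0.0], [-0.019, -1.0, 0.0], [-0.0, -0.0, -1.0]], 'ft_force': [0.135, -0.022, 0.065], 'joints': [43.955, 14.823, 1.569, 105.272, -0.468, 59.938, -45.379], 'width': 56.722}
```

```bash
python3 -m handwheel '{"hand":[0,0,0,0,0],"dp":[[0.5,-1,0],[1.2,-2.3,0],[1.9,-3.6,0],[2.6,-4.9,0],[3.2,-6.1,0]],"twist":[0,0,0,0,0]}'; python3 -m handwheel '{"hand":[0,0,0,0,0],"dp":[[0.7,-1.3,0.4],[1.3,-2.5,1.2],[1.7,-3.2,2],[1.7,-3.2,2.6],[1.7,-3.2,2.6]],"twist":[0,0,0,0,0]}'
```

```text
time_s: 1.1
position: [422.6, -220.0, 226.6]
ee_rot: [[1.0, -0.015, -0.0], [-0.015, -1.0, 0.0], [-0.0, -0.0, -1.0]]
ft_force: [0.6, -0.1, 0.0]
width: 16.5
time_s: 1.6
position: [472.8, -125.8, 146.4]
ee_rot: [[1.0, -0.013, -0.005], [-0.013, -1.0, 0.001], [-0.005, -0.001, -1.0]]
ft_force: [0.1, -0.8, -0.5]
width: 0.4
```

```bash
python3 -m handwheel '{"hand":[0,0,0,0,0],"dp":[[0.05,0,0.2],[0.1,0,0.6],[0.1,0,1],[0.1,0,1.1],[0.1,0,1.1]],"twist":[0,0,0,0,0]}'; python3 -m handwheel '{"hand":[0,0,0,0,0],"dp":[[0,0,0],[0,0,0],[0,0,0],[0,0,0],[0,0,0]],"twist":[0,0,0,0,0]}'; python3 - <<'E'
from h import *
s=arm.get_state(); im,d=eyes.camera("scene"); cv2.imwrite("pics/s1.png",cv2.resize(im[130:300,110:330,::-1],None,fx=3,fy=3))
print(s["position"],s["ft_force"])
E
```

```text
time_s: 2.1
position: [476.9, -127.2, 115.1]
ee_rot: [[1.0, -0.016, -0.001], [-0.016, -1.0, 0.0], [-0.001, -0.0, -1.0]]
ft_force: [-0.9, -0.2, 0.1]
width: 0.7
time_s: 2.6
position: [477.5, -127.0, 115.9]
ee_rot: [[1.0, -0.015, 0.0], [-0.015, -1.0, -0.0], [0.0, 0.0, -1.0]]
ft_force: [-0.6, 0.2, 0.1]
width: 0.5
[ 477.54719047 -126.97201765  115.88700446] [-0.61673239  0.16064278  0.07701634]
```

View pics/s1.png

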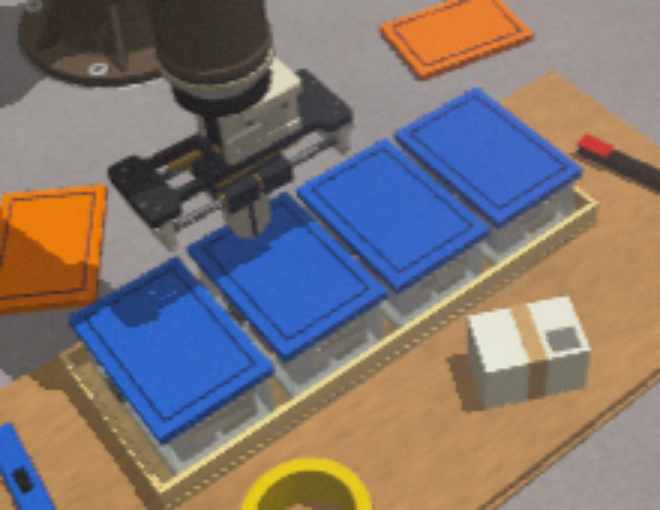

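The crop shows the shut fingers above lid_3's near end, around (250,220). Next I'll lower gently.

```bash
python3 -m handwheel '{"hand":[0,0,0,0,0],"dp":[[0,0,0.05],[0,0,0.1],[0,0,0.15],[0,0,0.2],[0,0,0.2]],"twist":[0,0,0,0,0]}';python3 -m handwheel '{"hand":[0,0,0,0,0],"dp":[[0,0,0.02],[0,0,0.04],[0,0,0.06],[0,0,0.08],[0,0,0.08]],"twist":[0,0,0,0,0]}'
```

```text
time_s: 3.15
position: [477.3, -126.9, 109.4]
ee_rot: [[1.0, -0.015, -0.001], [-0.015, -1.0, 0.0], [-0.001, -0.0, -1.0]]
ft_force: [-0.0, 0.4, 0.1]
width: 0.5
time_s: 3.65
position: [477.5, -127.0, 107.3]
ee_rot: [[1.0, -0.015, -0.0], [-0.015, -1.0, -0.0], [-0.0, 0.0, -1.0]]
ft_force: [0.5, -0.3, -0.1]
width: 0.5
```

```bash
python3 -m handwheel '{"hand":[0,0,0,0,0],"dp":[[0,0,0.02],[0,0,0.04],[0,0,0.05],[0,0,0.05],[0,0,0.05]],"twist":[0,0,0,0,0]}';python3 -m handwheel '{"hand":[0,0,0,0,0],"dp":[[0,0,0.02],[0,0,0.03],[0,0,0.04],[0,0,0.04],[0,0,0.04]],"twist":[0,0,0,0,0]}'
```

```text
time_s: 4.15
position: [477.5, -127.0, 105.8]
ee_rot: [[1.0, -0.015, -0.0], [-0.015, -1.0, -0.0], [-0.0, 0.0, -1.0]]
ft_force: [0.1, -0.2, 0.9]
width: 0.6
time_s: 4.65
position: [477.6, -127.0, 105.0]
ee_rot: [[1.0, -0.015, 0.0], [-0.015, -1.0, -0.0], [0.0, 0.0, -1.0]]
ft_force: [-0.7, 0.1, 6.0]
width: 0.5
```

```bash
cat > look.py <<'E'
from h import *
import sys
s=arm.get_state(); print(s["position"].round(1) if hasattr(s["position"],"round") else s["position"],np.round(s["ft_force"],2))
im,d=eyes.camera("scene"); cv2.imwrite(f"pics/{sys.argv[1]}.png",cv2.resize(im[130:300,110:330,::-1],None,fx=3,fy=3))
P=pts(im,d,eyes.camera_params("scene")); m=blue(im)
for i,y in enumerate([102.4,-11.5,-125.5,-239.2]):
    cx=527+(y+12)*.0155
    r=(m>0)&(d>0)&(abs(P[...,0]-cx)<68)&(abs(P[...,1]-y)<45)&(abs(P[...,2]-104)<14)
    q=P[r]; A=np.c_[q[:,:2]-[cx,y],np.ones(len(q))];co=np.linalg.lstsq(A,q[:,2],rcond=None)[0]
    f=q[q[:,0]>cx+40]; n=q[q[:,0]<cx-40]
    print("lid",i+1,len(q),"slope x,y",co[:2].round(3),"zmid",co[2].round(1),"far",np.median(f[:,2]).round(1),"near",np.median(n[:,2]).round(1))
E
python3 look.py s2
```

```text
[ 477.6 -127.   105. ] [-0.72  0.14  6.03]
lid 1 1030 slope x,y [-0.    -0.001] zmid 100.8 far 100.8 near 100.8
lid 2 1219 slope x,y [ 0.002 -0.001] zmid 100.9 far 101.1 near 100.8
lid 3 1251 slope x,y [ 0.062 -0.003] zmid 105.4 far 109.0 near 102.2
lid 4 1677 slope x,y [ 0.002 -0.001] zmid 101.2 far 101.2 near 101.0
```

View pics/s2.png

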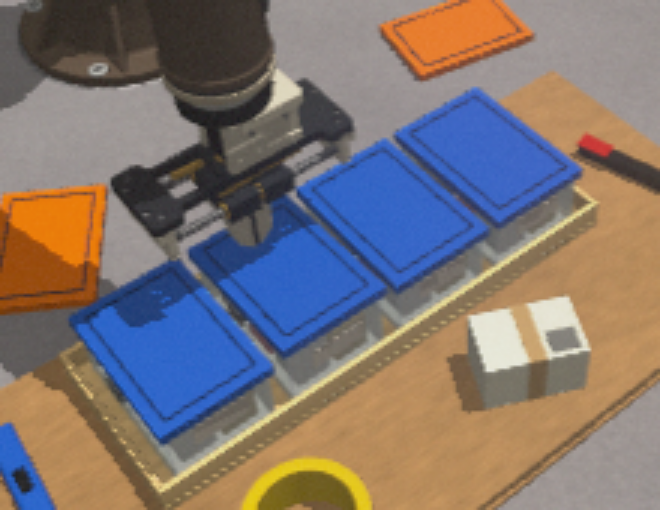

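Lid_3 tips by 0.062 rad under the finger while the others stay level, so it is the loose one. I'll lift off, then move over its middle.

```bash
python3 -m handwheel '{"hand":[0,0,0,0,0],"dp":[[0,0,-0.1],[0,0,-0.3],[0,0,-0.5],[0,0,-0.5],[0,0,-0.5]],"twist":[0,0,0,0,0]}';python3 -m handwheel '{"hand":[0,0,0,0,0],"dp":[[0.3,-0.04,0],[0.9,-0.04,0],[1.4,-0.04,0],[1.63,-0.04,0],[1.63,-0.04,0]],"twist":[0,0,0,0,0]}'; python3 -m handwheel '{"hand":[0,0,0,0,0],"dp":[[0,0,0],[0,0,0.1],[0,0,0.2],[0,0,0.3],[0,0,0.3]],"twist":[0,0,0,0,0]}'; python3 look.py s3
```

```text
time_s: 5.2
position: [477.6, -127.0, 119.9]
ee_rot: [[1.0, -0.015, 0.001], [-0.015, -1.0, -0.0], [0.001, 0.0, -1.0]]
ft_force: [-0.2, -1.1, -0.0]
width: 0.5
time_s: 5.7
position: [527.2, -126.3, 119.3]
ee_rot: [[1.0, -0.015, 0.0], [-0.015, -1.0, 0.0], [0.0, -0.0, -1.0]]
ft_force: [-0.6, -0.2, 0.4]
width: 0.7
time_s: 6.2
position: [525.8, -126.5, 110.1]
ee_rot: [[1.0, -0.015, -0.001], [-0.015, -1.0, 0.0], [-0.001, -0.0, -1.0]]
ft_force: [-0.2, -0.7, -0.4]
width: 0.3
[ 525.8 -126.5  110.1] [-0.2  -0.66 -0.4 ]
lid 1 1040 slope x,y [ 0.001 -0.   ] zmid 100.9 far 100.9 near 100.9
lid 2 990 slope x,y [0.002 0.002] zmid 101.0 far 101.1 near 100.8
lid 3 895 slope x,y [ 0.004 -0.001] zmid 104.9 far 105.1 near 105.5
lid 4 1667 slope x,y [ 0.    -0.002] zmid 101.1 far 101.2 near 101.1
```

Lid_3 has fallen back level, still 4 mm high. Now I'll press over its middle in small steps.

```bash
python3 -m handwheel '{"hand":[0,0,0,0,0],"dp":[[0,0,0.03],[0,0,0.06],[0,0,0.08],[0,0,0.1],[0,0,0.1]],"twist":[0,0,0,0,0]}';python3 -m handwheel '{"hand":[0,0,0,0,0],"dp":[[0,0,0.02],[0,0,0.04],[0,0,0.05],[0,0,0.06],[0,0,0.06]],"twist":[0,0,0,0,0]}'
```

```text
time_s: 6.75
position: [526.3, -126.5, 107.6]
ee_rot: [[1.0, -0.015, -0.0], [-0.015, -1.0, -0.0], [-0.0, 0.0, -1.0]]
ft_force: [0.7, 0.4, 0.5]
width: 0.3
time_s: 7.25
position: [526.5, -126.6, 106.1]
ee_rot: [[1.0, -0.015, 0.0], [-0.015, -1.0, -0.0], [0.0, 0.0, -1.0]]
ft_force: [-0.4, 0.1, 5.1]
width: 0.6
```

```bash
python3 -m handwheel '{"hand":[0,0,0,0,0],"dp":[[0,0,0.02],[0,0,0.04],[0,0,0.06],[0,0,0.08],[0,0,0.08]],"twist":[0,0,0,0,0]}';python3 -m handwheel '{"hand":[0,0,0,0,0],"dp":[[0,0,0.02],[0,0,0.04],[0,0,0.05],[0,0,0.05],[0,0,0.05]],"twist":[0,0,0,0,0]}'
```

```text
time_s: 7.75
position: [526.5, -126.5, 103.6]
ee_rot: [[1.0, -0.015, 0.0], [-0.015, -1.0, -0.0], [0.0, 0.0, -1.0]]
ft_force: [-1.3, 0.7, 3.2]
width: 0.8
time_s: 8.25
position: [526.5, -126.5, 103.1]
ee_rot: [[1.0, -0.015, 0.001], [-0.015, -1.0, -0.0], [0.001, 0.0, -1.0]]
ft_force: [-5.2, 1.5, 18.5]
width: 0.4
```

```bash
python3 -m handwheel '{"hand":[0,0,0,0,0],"dp":[[0,0,-0.1],[0,0,-0.4],[0,0,-1],[0,0,-2],[0,0,-2.8]],"twist":[0,0,0,0,0]}';python3 -m handwheel '{"hand":[0,0,0,0,0],"dp":[[-0.5,0,-0.5],[-1.5,0,-1],[-2.5,0,-1],[-3,0,-1],[-3,0,-1]],"twist":[0,0,0,0,0]}'; python3 look.py s4
```

```text
time_s: 8.75
position: [526.5, -126.4, 187.4]
ee_rot: [[1.0, -0.015, 0.0], [-0.015, -1.0, 0.0], [0.0, -0.0, -1.0]]
ft_force: [0.7, 0.1, -0.1]
width: 0.5
time_s: 9.25
position: [434.5, -125.3, 216.4]
ee_rot: [[1.0, -0.016, -0.0], [-0.016, -1.0, -0.0], [-0.0, 0.0, -1.0]]
ft_force: [0.6, 0.1, -0.5]
width: 0.3
[ 434.5 -125.3  216.4] [ 0.61  0.05 -0.47]
lid 1 1024 slope x,y [0.001 0.   ] zmid 100.9 far 100.9 near 101.0
lid 2 1233 slope x,y [-0.001  0.001] zmid 101.1 far 101.2 near 101.2
lid 3 1444 slope x,y [ 0.    -0.001] zmid 101.1 far 101.0 near 101.1
lid 4 1689 slope x,y [ 0.001 -0.003] zmid 101.2 far 101.2 near 101.3
```

View pics/s4.png

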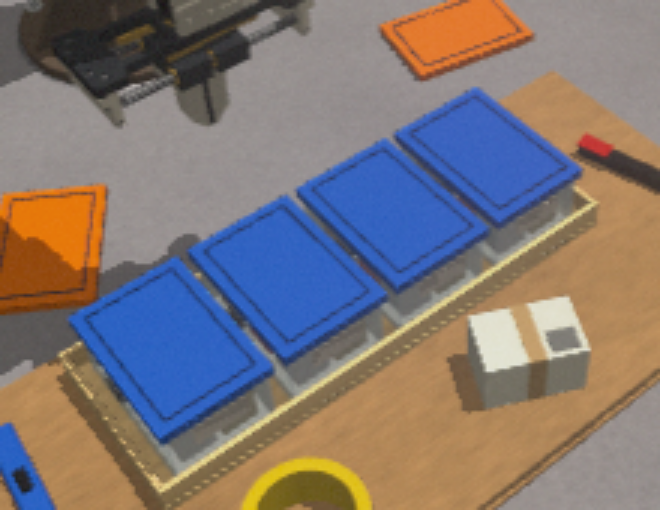

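All four lids are level and at the same height (100.9–101.2 mm), and the arm is clear.

```bash
python3 -c "
from cell import workorder;print(workorder.hand_in())"
```

```text
the job is handed in; nothing more can be done
None
```

The loose lid was lid_3, and it now sits home like the other three; the job is handed in.

- **Finding it:** The depth image showed lid_3 standing about 4 mm above the others, so I tried it first and did not press the other three. Pressed about 50 mm from its middle, it tipped 0.062 rad under the finger, and it fell back level when I let go. That press peaked at about 6 N in the readings, slightly over the 1–5 N given for a light press.
- **Pressing it home:** I pressed over its middle. It slid down and stopped firmly, with a final reading of 18.5 N. That is above the suggested 9–15 N but far below the 80 N crack limit.
- **Last checks:** All four lids read 100.9–101.2 mm in the scene camera, with tilts of 0.003 rad or less. The arm was clear of everything. The carton and the parts of the tape, cutter and marker in view looked unmoved, but I did not measure their positions again.
- **Disagreement:** The top camera put the home lids at about 103 mm in the first pictures, against 101 mm in the scene camera. That is within the stated calibration error.

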